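Rock the pendulum angle gauge to its red mark and hold it

TASK

The pendulum angle gauge lies tipped over on its round-topped stud, and a blue slide box is standing under its raised end: put the box upright and flat in the white tray and let go of it. Then rock the gauge on the stud until its swinging pointer settles on the red mark, and finish holding it there, with the gauge still resting on the stud and nothing but the stud and your fingers carrying it. Keep the gauge on its stud and leave the jar, the phone and the tube rack where they are.

Things in the scene. Friction and masses are not known exactly. Their poses are not given: they have to be found in the camera images.
- stud: Steel stud block fixed to the bench: base plate 70 (x) x 80 (y) x 8 mm, a 12 mm thick neck, and on it a round bar, 16 mm diameter, 64 mm long along its x, top 36 mm above the bench. Origin: centre of its underside. The gauge lies across the bar along the stud's y: weighted end to +y, raised end to -y. At rest it leans 0.278 rad; it can rock about x on the bar.
- crown (a point): Middle of the top line of the stud's round bar, 36 mm above the bench.
- gauge: Loose angle gauge, 0.4-0.7 kg: aluminium beam 260 (y) x 44 x 10 mm, two cleats under it straddling the stud's bar; counterweight on its +y end, push pad on its -y end; mid-beam an upright white dial in a blue case, clear window to +x: 100 wide, 27 deep up to 61 mm above the beam's underside, then 34 wide, 18 deep up to 124. Origin: middle of the beam's underside. Axes upright at rest, x as the stud's x.
- push_pad (a point): Centre of the top of the round black rubber push pad (28 mm diameter) on the gauge's raised end, 112 mm from the beam's middle; about 80 mm above the bench at rest. Pushing it down rocks the gauge: about 11 mm per 0.1 rad, 1 to 4 N. Let go, the counterweight tips the gauge back. After about 0.5 rad this end of the beam meets the bench.
- weight_end (a point): Lower edge of the beam's +y end, under the dark steel counterweight (40 x 34 x 26 mm); it is on the bench at rest.
- pointer (a joint): Pendulum pointer (black needle 75 mm long, brass bob) hanging freely from a pivot 108 mm above the beam's underside, behind the window. Once it stops swinging (about 1 s) its value in rad is how far the gauge has been rocked from rest: 0 at rest, growing as the push pad goes down. It cannot be touched.
- mark (a joint): Red mark on the dial, set to a different angle each time (0.28 to 0.46 rad) and fixed during the job: the value that joint pointer must have. It cannot be touched.
- pointer_tip (a point): Lower tip of the pointer, 75 mm from its pivot; it has a black tongue sticking out 14 mm in front of the dial's middle plane, to be seen from above.
- mark_tip (a point): Tip of the red mark, 75 mm from the same pivot; the pointer is on the mark when both tips coincide. Its red tongue reaches 20 mm out in front, just below the pointer's: seen from above, one then lies over the other.
- slide_box: Blue closed slide box, 30 (x) x 100 (y) x 48 mm high, about 0.12 kg, standing on the bench roughly in line with the beam, its inner 20 to 35 mm under the raised end (10 mm or more of free height above it), the rest sticking out beyond the beam's end. Origin: centre of its underside.
- tray: White open tray, fixed, 140 (x) x 170 (y) x 30 mm high outside, walls and floor 4 to 5 mm. Origin: centre of its underside.
- jar: Bystander: jar with yellow cap, 54 mm diameter, 70 mm high. Origin: centre of its underside.
- phone: Bystander: flat grey phone with a dark screen, 75 x 155 x 9 mm. Origin: centre of its underside.
- tube_rack: Bystander: grey rack with four capped tubes, 60 (x) x 130 (y) x 86 mm high. Origin: centre of its underside.
Mind the look-alikes: they are no part of the job. Of the things like the stud, leave any that is green, pink or purple; of the rest the larger one is meant.

How it is judged:
On the way, in this order (a step that is already met when the one before it is completed fails the run):
1. the slide box stands in the tray, let go (x of slide_box in the frame of tray between -0.06 and 0.06 m and y of slide_box in the frame of tray between -0.075 and 0.075 m and z of slide_box in the frame of tray below 0.01 m and angle between slide_box's own z axis and vertical below 0.15 rad and linear speed of slide_box below 0.02 m/s and contact force between slide_box and the arm below 0.05 N and contact force between slide_box and the fingers below 0.05 N), for 0.2 s.
2. the gauge, on its stud, is held by the fingers with its pointer settled on the mark (distance between pointer_tip and mark_tip below 0.0035 m and velocity of joint pointer between -0.2 and 0.2 rad/s and distance between gauge and crown below 0.012 m and contact force between gauge and stud above 0.5 N and contact force between gauge and the fingers above 0.3 N), for 0.5 s.
At the end, for the whole second after the job is handed in: Fingers hold the gauge (over 0.3 N), pointer tip within 3.5 mm of the mark tip and still (under 0.2 rad/s); gauge resting on the stud (over 0.5 N, within 12 mm of the crown), both ends off the bench, box not touching it; box upright, flat and at rest in the tray, let go (all of step 1 and all of step 2 and contact force between gauge and slide_box below 0.05 N and height (world z) of weight_end above 0.008 m and height (world z) of push_pad above 0.015 m); the arm keeps its last pose, push and grip.
It fails at once if the gauge is taken or knocked off its stud (distance between gauge and crown above 0.03 m).
It fails at once if the jar is pushed aside or tipped (distance of jar from where it was at the start of the episode above 0.03 m or angle between jar's own z axis and vertical above 0.35 rad).
It fails at once if the phone is pushed aside or tipped (distance of phone from where it was at the start of the episode above 0.03 m or angle between phone's own z axis and vertical above 0.35 rad).
It fails at once if the tube rack is pushed aside or tipped (distance of tube_rack from where it was at the start of the episode above 0.03 m or angle between tube_rack's own z axis and vertical above 0.35 rad).
It also fails if it takes over 64 s, if anything falls off the work surface, if the arm or the gripper's body presses on something with over 40 N, if the wrist force passes 120 N, or if a joint passes its speed limit or range.

ROBOT

A 6-joint arm with a two-finger parallel gripper is mounted at the origin on the work surface. World frame = base frame: x ahead of the robot, y to its left, z up, the work surface at z = 0. Lengths are in m, angles in rad, forces in N, time in s.
With the tool pointing down it reaches from about 0.375 to 0.975 m from the base axis. Payload 3.8 kg.
Tool frame: the origin (TCP) lies on the centre line of the jaws, within the pads' length; the fingertips stand 14 mm ahead of it and the grasp point (between the pads) lies 5 mm behind it; x points along the fingers, y is the direction in which the jaws open and shut, and the axes are right-handed (so a half turn about x gives the same grasp; the last joint's range is limited). The gripper opens to 85 mm and grips with 20 to 120 N. Pads are 22 mm wide; open, the fingers measure 114 mm over their backs; the gripper's body (76 mm by 85 mm) begins 54 mm behind the grasp point. The pads swing forward as they close: fully open they stand 13 mm farther back than shut.
Start: joints at [1.27, 0.264, 1.604, -0, 1.274, -0.037], TCP at [0.176, 0.652, 0.245] pointing down, gripper open.
Joint ranges: [-2.63, 2.63], [-0.94, 2.18], [0.31, 2.57], [-1.31, 4.45], [0, 2.66], [-2.55, 2.55]. Speed limits (rad/s): [2.57, 2.57, 3.14, 3.14, 3.14, 3.14].

INTERFACE

Orientations are given as a rotation vector (axis times angle).
In Python, from workcell import bot gives the robot as it stands.
- The arm moves only by the shell command python3 -m creep 'ROWS' [FORCE]. ROWS is JSON, a list of rows, each an object with "grip": the finger opening in cm, from 0 to 8.54; "dp": the shift along the tool's x, y, z in cm, a list of three; "rotation": the turn, a rotation vector about the tool's x, y, z in rad, a list of three. A call has 1 to 5 rows; each row is the pose to reach, as a shift and turn from the pose commanded when the call began, along the tool's axes at that moment; what a row does not reach only later rows make up. A row lasts 1/12 s, in which the tool goes at most 41.7 mm and 7.16 degrees, less where a joint would pass 70% of its speed; a pose out of reach is approached as far as the arm can. A call with a gripper value outside its range is refused whole. The fingers move at their own pace and stop on an object; FORCE is the grip in N (left out, the last holds). Time passes only in rows, so rows that repeat a pose let the fingers close. It gives the time, the measured TCP pose, the force and the opening at its end, in the units of the state.
- bot.read_state(): the state, without advancing time (a new reading comes with each control period).
- bot.read_camera(name): name is "scene" or "top" or "wrist"; returns (picture, depth): 480x640x3 uint8, red, green, blue; 480x640 float32, m along the optical axis (not along the pixel's ray), 0 where there is no reading.
- bot.get_calibration(name): a dict with "fx", "fy", "cx", "cy" (pixels), "dist" ([k1, k2, p1, p2, k3] as OpenCV has them; the pictures are not rectified), "rvec" (rotation vector, rad) and "tvec" (3), from world to camera coordinates, as OpenCV has them. Camera axes: x right, y down, z forward; pixel columns grow to the right and rows downward; lengths in m; the calibration is good to about 2 mm. A picture is of the moment at which its call begins: read the wrist's pose just before it. get_calibration takes no time and is no camera call; for the wrist camera it gives the pose at the moment of the call.
- bot.finish_job(): hands the job in, once; it reports no verdict.
The state is a dict: "time": time; "q": joint angles; "joint_vel": joint speeds; "joint_torque": joint torques, N m; "tool_pos": TCP position; "tcp_rot": TCP orientation; "wrist_force": force on the tool from outside, world axes, zero at the start; "torque": the same for the moment, N m; "width": opening from 0.0 (shut) to 1.0 (fully open).
Only numpy, scipy, OpenCV 4.12 (cv2) and the standard library are available. Lean on these libraries where they do the work, as an engineer would, in place of code of your own. Each camera call takes 0.05 s, during which the arm holds its last target.

## Working session

There is one attempt and no reset: what is moved stays moved. The work goes in short steps, Python scripts to look and compute and a shell command to move; the robot and the scene stay as the last step left them, time stands still between calls to the robot, and variables do not carry over. Pictures are saved under pics/ and viewed, and the job is handed in when it is done.

```bash
ls; mkdir -p pics
python3 - <<'E'
from workcell import bot
import cv2
s=bot.read_state(); print(s)
for n in ["scene","top","wrist"]:
    p,d=bot.read_camera(n); cv2.imwrite(f"pics/{n}0.png",p[...,::-1]); 
    import numpy as np; np.save(f"pics/{n}0.npy",d); print(n,bot.get_calibration(n))
E
```

```text
pics
{'time': 0.0, 'q': array([ 1.27009478e+00,  2.64764000e-01,  1.60540893e+00,  2.98617110e-05,
        1.27366964e+00, -3.69180123e-02]), 'joint_vel': array([-0.00091379, -0.00017705, -0.00125746, -0.00019409,  0.00054009,
       -0.00051147]), 'joint_torque': array([ 1.36259066e-03, -5.15119600e+01, -3.67311859e+01,  2.90738535e-04,
        1.29206452e-02,  2.06574470e-05]), 'tool_pos': array([0.17579101, 0.65097532, 0.2439358 ]), 'tcp_rot': array([ 0.20534249,  1.56126499, -0.20882736]), 'wrist_force': array([-0.54474524,  0.46933292, -0.60116306]), 'torque': array([-0.00526096,  0.03963685, -0.03282382]), 'width': 0.9976739938325713}
scene {'fx': 435.3161724637435, 'fy': 435.3161724637435, 'cx': 313.09024893759744, 'cy': 244.13150742798703, 'dist': array([-0.02087382,  0.        ,  0.        ,  0.        ,  0.        ]), 'rvec': array([ 1.73711148,  1.72714444, -0.72521819]), 'tvec': array([-0.07733326, -0.31762427,  1.2371662 ])}
top {'fx': 535.1118583586042, 'fy': 535.1118583586042, 'cx': 312.4828530980742, 'cy': 242.36541107756275, 'dist': array([-0.13824617,  0.        ,  0.        ,  0.        ,  0.        ]), 'rvec': array([ 2.20480893, -2.14709557,  0.1508992 ]), 'tvec': array([0.03910027, 0.56945272, 1.20653331])}
wrist {'fx': 344.0557683849218, 'fy': 344.0557683849218, 'cx': 313.33814697240973, 'cy': 238.24483648960853, 'dist': array([-0.06014462,  0.        ,  0.        ,  0.        ,  0.        ]), 'rvec': array([-2.30223146, -1.76430992, -0.25187262]), 'tvec': array([-0.67371463, -0.0372893 ,  0.37947471])}
```

View pics/scene0.png

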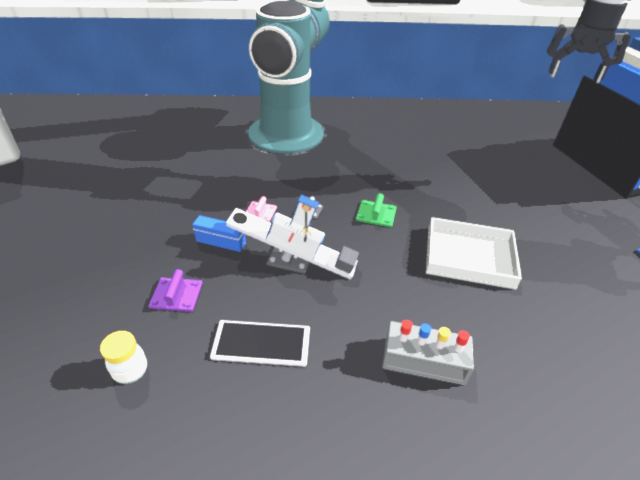

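View pics/top0.png

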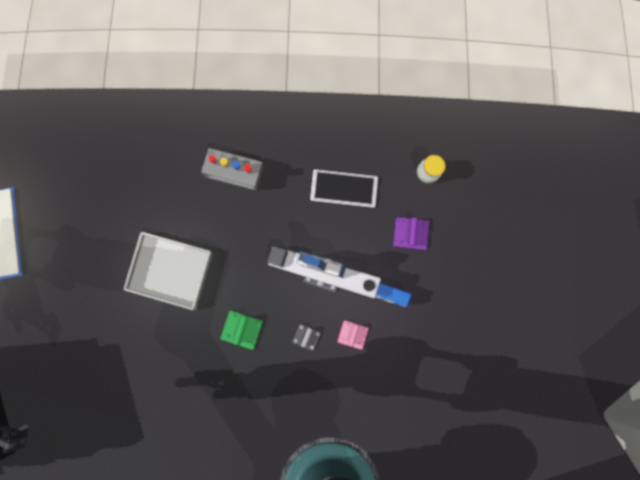

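View pics/wrist0.png

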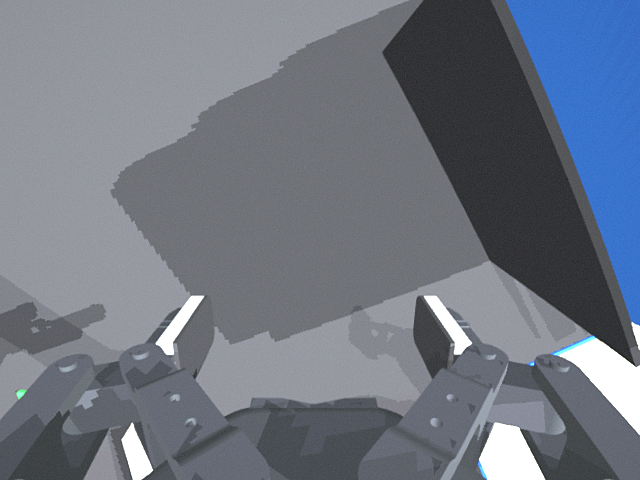

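```bash
cat > h.py <<'E'
import numpy as np, cv2
from scipy.spatial.transform import Rotation as R
from workcell import bot
def K(c): return np.array([[c['fx'],0,c['cx']],[0,c['fy'],c['cy']],[0,0,1]])
def cloud(c,d):
    v,u=np.mgrid[0:480,0:640]
    p=cv2.undistortPoints(np.stack([u.ravel(),v.ravel()],1).astype(np.float64)[:,None],K(c),c['dist'])[:,0]
    z=d.ravel(); X=np.c_[p*z[:,None],z]
    W=(X-c['tvec'])@R.from_rotvec(c['rvec']).as_matrix()
    W[z==0]=np.nan
    return W.reshape(480,640,3)
def proj(c,P): return cv2.projectPoints(np.atleast_2d(np.array(P,float)),c['rvec'],c['tvec'],K(c),c['dist'])[0][:,0]
def ray(c,uv):
    p=cv2.undistortPoints(np.array([[uv]],float),K(c),c['dist'])[0,0]
    Rm=R.from_rotvec(c['rvec']).as_matrix()
    return -Rm.T@c['tvec'], Rm.T@np.array([*p,1.])
def atz(c,uv,z):
    o,d=ray(c,uv); return o+d*(z-o[2])/d[2]
E
python3 - <<'E'
from h import *
c=bot.get_calibration("top"); d=np.load("pics/top0.npy"); im=cv2.imread("pics/top0.png")
W=cloud(c,d)
hsv=cv2.cvtColor(im,cv2.COLOR_BGR2HSV)
for n,uv in dict(table=(300,420),pad=(369,285),wt=(278,257),beamL=(292,262),boxend=(400,296),tray=(170,268),rack=(230,175),jar=(434,165),phone=(345,188),purple=(411,233),green=(241,330),black=(307,337),studplate=(322,286),dial=(322,266)).items():
    print(n,W[uv[1],uv[0]].round(4))
m=(hsv[...,0]>100)&(hsv[...,0]<130)&(hsv[...,1]>130)&(hsv[...,2]>60)
n,l,st,ce=cv2.connectedComponentsWithStats(m.astype(np.uint8))
for i in range(1,n):
    if st[i,4]>60:
        P=W[l==i]; print(st[i],np.nanmin(P,0).round(3),np.nanmax(P,0).round(3)); 
        if 370<ce[i][0]<420:
            print(cv2.minAreaRect(P[:, :2].astype(np.float32)*1000))
# tray: points higher than 0.02
g=W[225:315,115:220].reshape(-1,3); g=g[g[:,2]>0.02]; print('tray',cv2.minAreaRect((g[:,:2]*1000).astype(np.float32)), np.median(g[:,2]))
c2=cv2.resize(im[220:320,240:440],(800,400),interpolation=cv2.INTER_CUBIC); cv2.imwrite("pics/t1.png",c2)
im=cv2.imread("pics/scene0.png");c2=cv2.resize(im[170:300,180:380],(800,520),interpolation=cv2.INTER_CUBIC); cv2.imwrite("pics/s1.png",c2)
E
```

```text
table [ 0.156   0.072  -0.0013]
pad [ 0.4713 -0.0721  0.0796]
wt [0.5313 0.1324 0.0408]
beamL [0.522  0.1003 0.0229]
boxend [ 0.449  -0.1479  0.0476]
tray [0.5008 0.3869 0.0087]
rack [0.7187 0.2501 0.0449]
jar [ 0.7515 -0.2213  0.072 ]
phone [ 0.7039 -0.021   0.0079]
purple [ 0.5969 -0.1762  0.0299]
green [0.3629 0.2119 0.0315]
black [0.3505 0.0611 0.023 ]
studplate [0.4681 0.0298 0.0317]
dial [0.5077 0.035  0.1238]
[304 256  16  10  92] [0.507 0.043 0.146] [0.526 0.074 0.163]
[377 283  35  24 456] [ 0.426 -0.183 -0.007] [ 0.479 -0.095  0.053]
((455.2919006347656, -138.9021759033203), (85.40824890136719, 33.163818359375), 71.426513671875)
tray ((494.07830810546875, 389.82696533203125), (173.59666442871094, 139.87783813476562), 76.02477264404297) 0.028696121580599095
```

```bash
echo
```

```text
(no output)
```

View pics/t1.png

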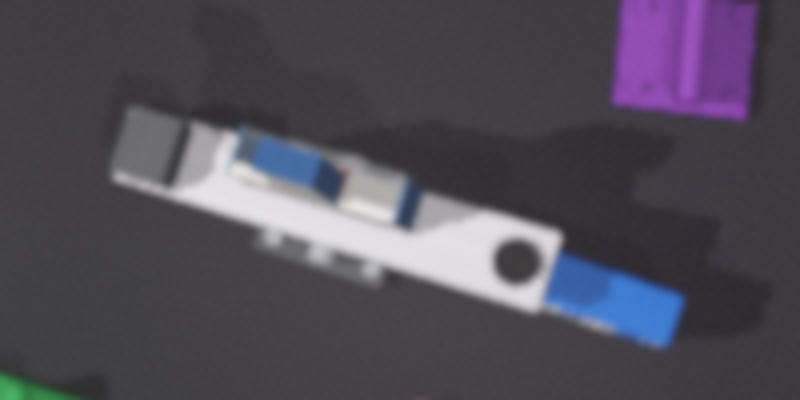

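View pics/s1.png

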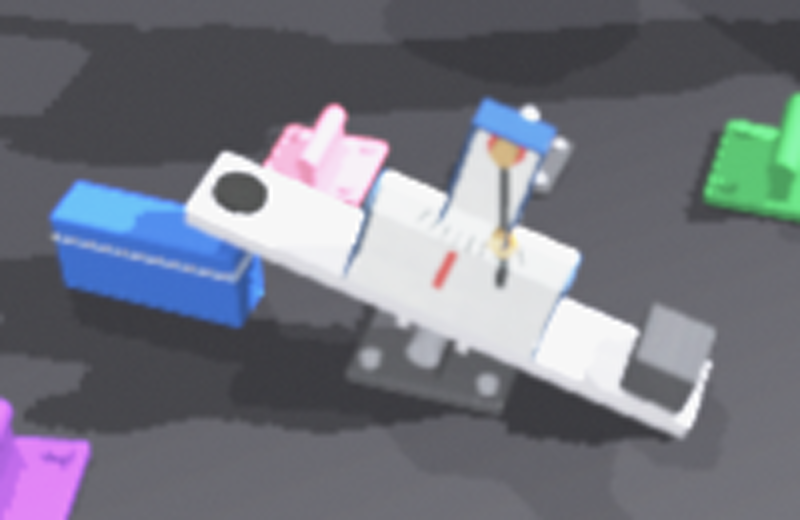

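Run:
```python
from h import *
for n in ["top","scene"]:
    c=bot.get_calibration(n); d=np.load(f"pics/{n}0.npy"); im=cv2.imread(f"pics/{n}0.png")
    W=cloud(c,d); hsv=cv2.cvtColor(im,cv2.COLOR_BGR2HSV)
    m=(hsv[...,0]>95)&(hsv[...,0]<130)&(hsv[...,1]>110)&(W[...,2]>0.043)&(W[...,2]<0.054)&(W[...,1]<-0.07)&(W[...,1]>-0.22)&(abs(W[...,0]-.46)<.06)
    P=W[m]; print(n,len(P),cv2.minAreaRect((P[:,:2]*1000).astype(np.float32)),np.median(P[:,2])); b=cv2.boxPoints(cv2.minAreaRect((P[:,:2]*1000).astype(np.float32))); print(b.round())
    # tray rim & gauge beam
    m=(W[...,2]>0.022)&(W[...,2]<.036)&(abs(W[...,1]-.39)<.12)&(abs(W[...,0]-.49)<.12); P=W[m]; r=cv2.minAreaRect((P[:,:2]*1000).astype(np.float32)); print('tray',r)
    m=(hsv[...,2]<70)&(W[...,2]>0.07)&(W[...,2]<.09)&(abs(W[...,1]+.072)<.02)&(abs(W[...,0]-.47)<.02); print('pad',W[m].mean(0), m.sum())
c=bot.get_calibration("top")
for uv in [(411.2,293.2),(406.2,305),(377,298.5),(380,283)]: print(atz(c,uv,.048))
q=bot.read_state()
Rt=R.from_rotvec(q['tcp_rot']).as_matrix(); print(Rt.round(3), q['time'])
```

```text
top 398 ((451.7144470214844, -131.341552734375), (73.93086242675781, 30.049951553344727), 72.33894348144531) 0.04739369268285991
[[ 426. -162.]
 [ 455. -171.]
 [ 477. -101.]
 [ 449.  -92.]]
tray ((494.07830810546875, 389.82696533203125), (173.59666442871094, 139.87783813476562), 76.02477264404297)
pad [ 0.4714867  -0.07173761  0.07899811] 54
scene 430 ((457.7589416503906, -121.29374694824219), (100.52689361572266, 31.991090774536133), 71.57778930664062) 0.046163544814130736
[[ 427. -164.]
 [ 457. -174.]
 [ 489.  -79.]
 [ 458.  -69.]]
tray ((495.904541015625, 388.4897766113281), (171.8029327392578, 144.10037231445312), 76.41439056396484)
pad [nan nan nan] 0
[ 0.45591621 -0.17367438  0.048     ]
[ 0.42884663 -0.16238258  0.048     ]
[ 0.44221831 -0.0950945   0.048     ]
[ 0.47756275 -0.10146796  0.048     ]
[[-0.001  0.261  0.965]
 [-0.002  0.965 -0.261]
 [-1.    -0.002 -0.   ]] 0.15<stdin>:9: RuntimeWarning: Mean of empty slice.
  ret = um.true_divide(
```

```bash
cat >> h.py <<'E'
def goal(pos,yaw,base=None):
    """tool down, tool y along world angle yaw; prints dp(cm), rot from the measured pose"""
    s=bot.read_state(); T=R.from_rotvec(s['tcp_rot']) 
    y=np.array([np.cos(yaw),np.sin(yaw),0]); x=np.array([0,0,-1.]); z=np.cross(x,y)
    G=R.from_matrix(np.c_[x,y,z])
    print('t',s['time'],'pos',s['tool_pos'].round(4),'F',s['wrist_force'].round(2),'w',round(s['width'],3),'q',s['q'].round(2))
    print('dp',(T.inv().apply(np.array(pos)-s['tool_pos'])*100).round(2),'rot',(T.inv()*G).as_rotvec().round(3))
E
python3 -m creep '[{"grip":8,"dp":[0,-9.5,16.75],"rotation":[0.6,0,0]},{"grip":7,"dp":[0,-9.5,16.75],"rotation":[0.6,0,0]},{"grip":7,"dp":[0,-9.5,16.75],"rotation":[0.6,0,0]},{"grip":7,"dp":[0,-9.5,16.75],"rotation":[0.6,0,0]},{"grip":7,"dp":[0,-9.5,16.75],"rotation":[0.6,0,0]}]' 30
python3 -c "
from h import *
goal([.449,-.144,.2],-.315)
goal([.45,.3,.245],-.315)"
```

```text
time: 0.57
tool_pos: [0.315, 0.5133, 0.2449]
tcp_rot: [0.679, 1.46, -0.681]
wrist_force: [0.4, 0.8, -0.2]
width: 0.821
t 0.5667 pos [0.315  0.5133 0.2449] F [ 0.38  0.75 -0.21] w 0.821 q [ 0.98  0.13  1.77 -0.    1.25  0.28]
dp [  4.61 -32.08  58.91] rot [ 1.015  0.002 -0.   ]
t 0.5667 pos [0.315  0.5133 0.2449] F [ 0.38  0.75 -0.21] w 0.821 q [ 0.98  0.13  1.77 -0.    1.25  0.28]
dp [ 0.03 -3.41 25.02] rot [ 1.015  0.002 -0.   ]
```

```bash
python3 -m creep '[{"grip":7,"dp":[0,-3.4,25],"rotation":[0.6,0,0]},{"grip":7,"dp":[0,-3.4,25],"rotation":[0.6,0,0]},{"grip":7,"dp":[0,-3.4,25],"rotation":[0.6,0,0]},{"grip":7,"dp":[0,-3.4,25],"rotation":[0.6,0,0]},{"grip":7,"dp":[0,-3.4,25],"rotation":[0.6,0,0]}]'
python3 -c "
from h import *
goal([.449,-.144,.22],-.315)"
```

```text
time: 0.98
tool_pos: [0.4262, 0.3392, 0.2451]
tcp_rot: [1.134, 1.255, -1.134]
wrist_force: [0.8, 0.7, -0.7]
width: 0.82
t 0.9833 pos [0.4262 0.3392 0.2451] F [ 0.8   0.66 -0.66] w 0.82 q [ 0.63  0.02  1.88 -0.    1.24  0.53]
dp [ 2.51 -2.61 48.3 ] rot [0.416 0.    0.   ]
```

```bash
python3 -m creep '[{"grip":7,"dp":[0,-2.6,48],"rotation":[0.416,0,0]},{"grip":7,"dp":[0,-2.6,48],"rotation":[0.416,0,0]},{"grip":7,"dp":[0,-2.6,48],"rotation":[0.416,0,0]},{"grip":7,"dp":[0,-2.6,48],"rotation":[0.416,0,0]},{"grip":7,"dp":[0,-2.6,48],"rotation":[0.416,0,0]}]'
python3 -c "
from h import *
goal([.435,-.187,.22],-.315)"
```

```text
time: 1.4
tool_pos: [0.4362, 0.1311, 0.2451]
tcp_rot: [1.434, 1.046, -1.434]
wrist_force: [-0.0, 0.4, 0.5]
width: 0.822
t 1.4 pos [0.4362 0.1311 0.2451] F [-0.05  0.44  0.47] w 0.822 q [ 0.24 -0.16  2.05 -0.    1.25  0.55]
dp [ 2.51  9.61 30.32] rot [ 0.004  0.    -0.   ]
```

```bash
python3 -m creep '[{"grip":7,"dp":[0,9.6,25.8],"rotation":[0,0,0]},{"grip":7,"dp":[0,9.6,25.8],"rotation":[0,0,0]},{"grip":7,"dp":[0,9.6,25.8],"rotation":[0,0,0]},{"grip":7,"dp":[0,9.6,25.8],"rotation":[0,0,0]},{"grip":7,"dp":[0,9.6,25.8],"rotation":[0,0,0]}]'
python3 -m creep '[{"grip":7,"dp":[0,1.8,5],"rotation":[0,0,0]},{"grip":7,"dp":[0,1.8,5],"rotation":[0,0,0]},{"grip":7,"dp":[0,1.8,5],"rotation":[0,0,0]}]'
python3 -c "
from h import *
goal([.449,-.144,.22],-.315)
c=bot.get_calibration('wrist');p,d=bot.read_camera('wrist'); cv2.imwrite('pics/w2.png',p[...,::-1]); np.savez('pics/w2.npz',d=d,**c)
print(proj(c,[[.449,-.144,.048],[.4415,-.1685,.048]]))
"
```

```text
time: 1.82
tool_pos: [0.4459, -0.077, 0.2453]
tcp_rot: [1.433, 1.047, -1.433]
wrist_force: [0.9, 0.6, 0.6]
width: 0.82
time: 2.07
tool_pos: [0.4482, -0.1311, 0.2451]
tcp_rot: [1.436, 1.044, -1.437]
wrist_force: [0.4, 0.6, 0.7]
width: 0.818
t 2.0667 pos [ 0.4482 -0.1311  0.2451] F [0.42 0.63 0.68] w 0.818 q [-0.34 -0.14  2.03 -0.    1.25 -0.02]
dp [2.51 0.48 1.2 ] rot [0.001 0.001 0.   ]
[[318.14190084 226.02818954]
 [318.46591265 250.90711344]]
```

View pics/w2.png

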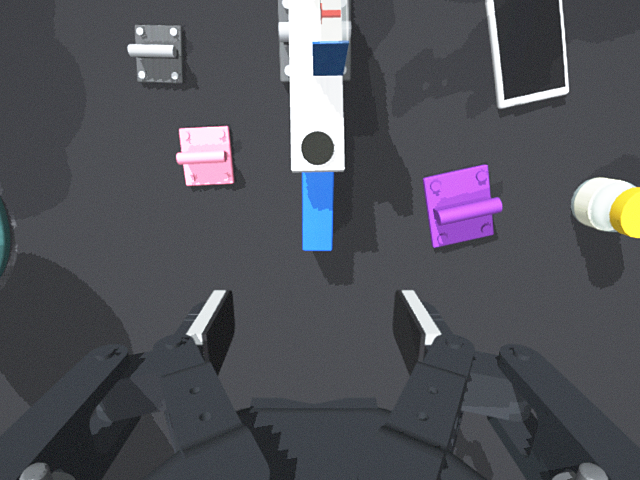

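```bash
python3 -c "
from h import *
c=bot.get_calibration('wrist'); s=bot.read_state()
p=-R.from_rotvec(c['rvec']).as_matrix().T@c['tvec']; print(p, R.from_rotvec(s['tcp_rot']).inv().apply(p-s['tool_pos']))
goal([.449,-.144,.1],-.315)
"
```

```text
[ 0.47057821 -0.0603777   0.37304481] [-1.28030236e-01  8.38520148e-05 -7.24478255e-02]
t 2.1167 pos [ 0.4481 -0.1292  0.245 ] F [0.52 0.52 0.46] w 0.824 q [-0.33 -0.14  2.03  0.    1.25 -0.02]
dp [14.5   0.55  1.39] rot [ 0.002 -0.     0.001]
```

```bash
python3 -m creep '[{"grip":6,"dp":[4,0.5,1.4],"rotation":[0,0,0]},{"grip":6,"dp":[8,0.5,1.4],"rotation":[0,0,0]},{"grip":6,"dp":[12,0.5,1.4],"rotation":[0,0,0]},{"grip":6,"dp":[15,0.5,1.4],"rotation":[0,0,0]},{"grip":6,"dp":[15,0.5,1.4],"rotation":[0,0,0]}]'
python3 -c "
from h import *
goal([.449,-.144,.029],-.315)
c=bot.get_calibration('wrist');p,d=bot.read_camera('wrist'); cv2.imwrite('pics/w3.png',p[...,::-1]); np.savez('pics/w3.npz',d=d,**c)
"
```

```text
time: 2.53
tool_pos: [0.4431, -0.1391, 0.0885]
tcp_rot: [1.428, 1.061, -1.441]
wrist_force: [-1.4, 0.5, -0.8]
width: 0.699
t 2.5333 pos [ 0.4431 -0.1391  0.0885] F [-1.39  0.53 -0.77] w 0.699 q [-0.36  0.03  2.18  0.    0.94 -0.05]
dp [5.94 0.79 0.3 ] rot [ 0.008 -0.001  0.014]
```

View pics/w3.png

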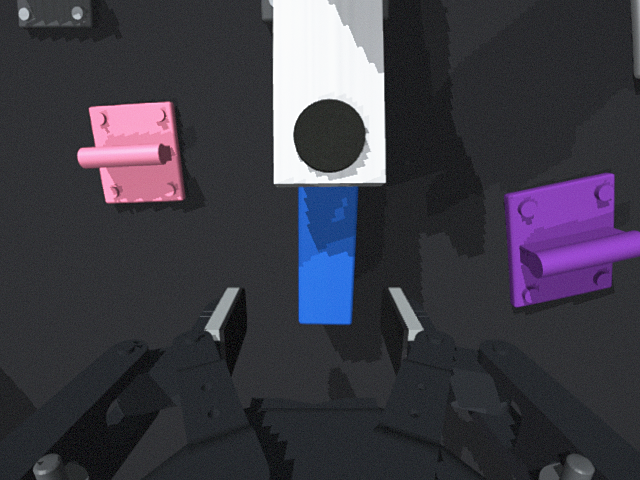

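```bash
python3 -m creep '[{"grip":6,"dp":[1,0,0],"rotation":[0,0,0]},{"grip":6,"dp":[2,0,0],"rotation":[0,0,0]}]'
python3 -c "
from h import *
goal([.449,-.144,.029],-.315)"
```

```text
time: 2.75
tool_pos: [0.452, -0.1433, 0.0777]
tcp_rot: [1.434, 1.042, -1.428]
wrist_force: [-0.6, 0.0, 0.9]
width: 0.702
t 2.75 pos [ 0.452  -0.1433  0.0777] F [-0.61  0.03  0.91] w 0.702 q [-0.36  0.05  2.18  0.    0.9  -0.05]
dp [ 4.87 -0.29  0.16] rot [ 0.007  0.    -0.006]
```

```bash
python3 -m creep '[{"grip":6,"dp":[1.5,-0.2,0],"rotation":[0,0,0]},{"grip":6,"dp":[3,-0.2,0.1],"rotation":[0,0,0]},{"grip":6,"dp":[4.5,-0.2,0.1],"rotation":[0,0,0]},{"grip":6,"dp":[4.5,-0.2,0.1],"rotation":[0,0,0]},{"grip":6,"dp":[4.5,-0.2,0.1],"rotation":[0,0,0]}]'
python3 -c "
from h import *
goal([.449,-.144,.029],-.315)
c=bot.get_calibration('wrist');p,d=bot.read_camera('wrist'); cv2.imwrite('pics/w4.png',p[...,::-1]); np.savez('pics/w4.npz',d=d,**c)
"
```

```text
time: 3.17
tool_pos: [0.4474, -0.1434, 0.0309]
tcp_rot: [1.433, 1.046, -1.432]
wrist_force: [-1.2, -1.0, 0.7]
width: 0.706
t 3.1667 pos [ 0.4474 -0.1434  0.0309] F [-1.18 -1.04  0.71] w 0.706 q [-0.36  0.12  2.22  0.    0.8  -0.05]
dp [0.19 0.18 0.01] rot [ 0.006 -0.    -0.001]
```

View pics/w4.png

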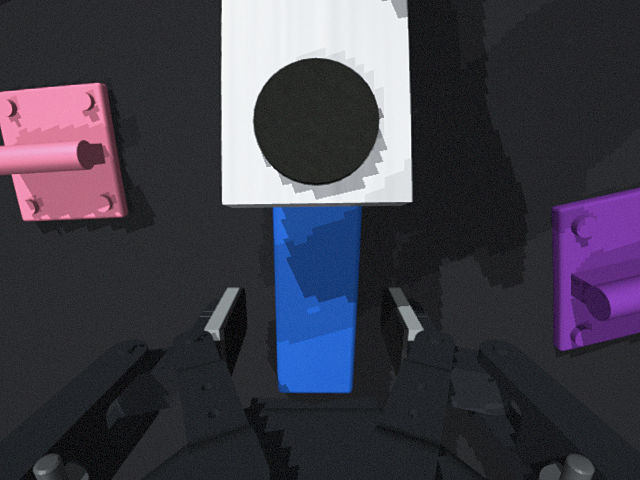

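```bash
python3 -m creep '[{"grip":2,"dp":[0,0.1,0],"rotation":[0,0,0]},{"grip":2,"dp":[0,0.1,0],"rotation":[0,0,0]},{"grip":2,"dp":[0,0.1,0],"rotation":[0,0,0]},{"grip":2,"dp":[0,0.1,0],"rotation":[0,0,0]},{"grip":2,"dp":[0,0.1,0],"rotation":[0,0,0]}]' 40
python3 -m creep '[{"grip":2,"dp":[0,0,0],"rotation":[0,0,0]},{"grip":2,"dp":[0,0,0],"rotation":[0,0,0]}]'
```

```text
time: 3.63
tool_pos: [0.4491, -0.1442, 0.0317]
tcp_rot: [1.434, 1.044, -1.431]
wrist_force: [-0.6, -0.1, 5.9]
width: 0.346
time: 3.8
tool_pos: [0.4491, -0.1442, 0.0317]
tcp_rot: [1.434, 1.044, -1.431]
wrist_force: [0.1, 0.7, 5.8]
width: 0.345
```

```bash
python3 -m creep '[{"grip":2,"dp":[-0.4,0,0],"rotation":[0,0,0]},{"grip":2,"dp":[-0.5,0,1.5],"rotation":[0,0,0]},{"grip":2,"dp":[-0.5,0,3.5],"rotation":[0,0,0]},{"grip":2,"dp":[-0.5,0,5],"rotation":[0,0,0]},{"grip":2,"dp":[-0.5,0,5.5],"rotation":[0,0,0]}]'
python3 -c "
from h import *
goal([.449,-.144,.029],-.315)
c=bot.get_calibration('wrist');p,d=bot.read_camera('wrist'); cv2.imwrite('pics/w5.png',p[...,::-1]); np.savez('pics/w5.npz',d=d,**c)
"
```

```text
time: 4.22
tool_pos: [0.4304, -0.1973, 0.0354]
tcp_rot: [1.433, 1.046, -1.434]
wrist_force: [-0.3, 1.0, -1.5]
width: 0.348
t 4.2167 pos [ 0.4304 -0.1973  0.0354] F [-0.26  1.02 -1.47] w 0.348 q [-0.48  0.12  2.21 -0.    0.81 -0.17]
dp [ 0.64  0.14 -5.65] rot [0.005 0.    0.   ]
```

View pics/w5.png

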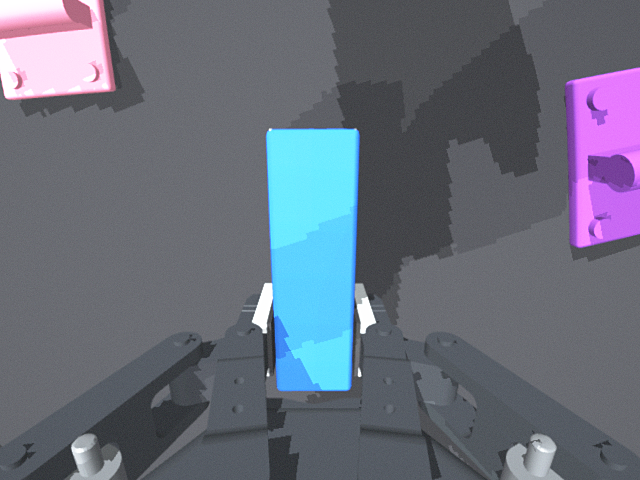

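```bash
python3 -m creep '[{"grip":2,"dp":[-3,0,0],"rotation":[0,0,0]},{"grip":2,"dp":[-7,0,0],"rotation":[0,0,0]},{"grip":2,"dp":[-11,0,0],"rotation":[0,0,0]},{"grip":2,"dp":[-15,0,0],"rotation":[0,0,0]},{"grip":2,"dp":[-19,0,0],"rotation":[0,0,0]}]'
python3 -m creep '[{"grip":2,"dp":[-3,0,0],"rotation":[0,0,0]},{"grip":2,"dp":[-4,0,-1],"rotation":[0,0,0]},{"grip":2,"dp":[-4,0,-4],"rotation":[0,0,0]}]'
python3 -c "
from h import *
c=bot.get_calibration('top'); d=np.load('pics/top0.npy'); W=cloud(c,d)
m=(W[...,2]>0.022)&(W[...,2]<.036)&(abs(W[...,1]-.39)<.12)&(abs(W[...,0]-.49)<.12); P=W[m]
b=cv2.boxPoints(cv2.minAreaRect((P[:,:2]*1000).astype(np.float32)));print(b)
for cn,n in(('top','top0'),):
  im=cv2.imread('pics/top0.png'); q=proj(c,[[x/1000,y/1000,.03] for x,y in b]); cv2.polylines(im,[q.astype(int)],1,(0,0,255),1); cv2.imwrite('pics/tr.png',cv2.resize(im[210:330,100:240],(560,480)))
# grasp offset: box centre is 22-25mm ahead (+u) from TCP
u=np.array([np.cos(1.325),np.sin(1.325)]); t=np.array([.495,.389]); g=t-.024*u; print(g)
goal([g[0],g[1],.27],-.245)
"
```

```text
time: 4.68
tool_pos: [0.4304, -0.195, 0.2268]
tcp_rot: [1.433, 1.048, -1.433]
wrist_force: [1.1, 0.1, -0.7]
width: 0.345
time: 4.93
tool_pos: [0.4449, -0.1598, 0.2693]
tcp_rot: [1.436, 1.037, -1.431]
wrist_force: [1.1, 0.9, -1.7]
width: 0.342
[[405.24756 322.48825]
 [540.98505 288.70743]
 [582.90906 457.16568]
 [447.17157 490.9465 ]]
[0.48916011 0.36572135]
t 4.9333 pos [ 0.4449 -0.1598  0.2693] F [ 1.14  0.87 -1.74] w 0.342 q [-0.4  -0.15  1.99 -0.    1.29 -0.08]
dp [ -0.26 -11.94 -51.37] rot [-0.067  0.002 -0.008]
```

View pics/tr.png

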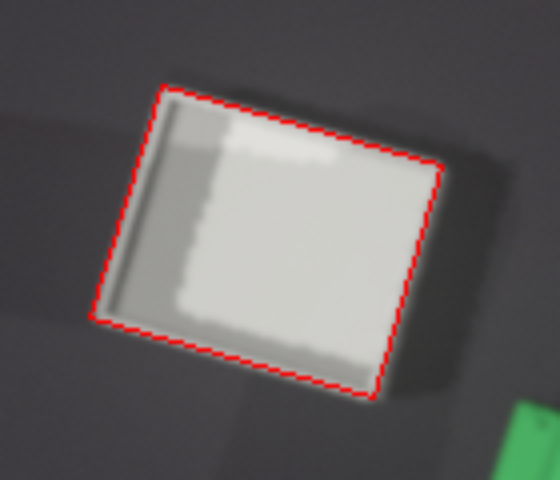

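```bash
python3 -m creep '[{"grip":2,"dp":[0,-12,-51.4],"rotation":[-0.067,0,0]},{"grip":2,"dp":[0,-12,-51.4],"rotation":[-0.067,0,0]},{"grip":2,"dp":[0,-12,-51.4],"rotation":[-0.067,0,0]},{"grip":2,"dp":[0,-12,-51.4],"rotation":[-0.067,0,0]},{"grip":2,"dp":[0,-12,-51.4],"rotation":[-0.067,0,0]}]'
python3 -c "
from h import *
goal([.4892,.3657,.27],-.245)"
```

```text
time: 5.35
tool_pos: [0.4583, 0.0525, 0.2637]
tcp_rot: [1.384, 1.087, -1.387]
wrist_force: [1.6, -1.2, -1.1]
width: 0.341
t 5.35 pos [0.4583 0.0525 0.2637] F [ 1.57 -1.17 -1.13] w 0.341 q [ 0.06 -0.16  2.01  0.    1.29  0.3 ]
dp [ -0.62  -4.51 -31.14] rot [0.003 0.    0.002]
```

```bash
python3 -m creep '[{"grip":2,"dp":[0,-4.3,-30],"rotation":[0,0,0]},{"grip":2,"dp":[0,-4.3,-30],"rotation":[0,0,0]},{"grip":2,"dp":[0,-4.3,-30],"rotation":[0,0,0]},{"grip":2,"dp":[0,-4.3,-30],"rotation":[0,0,0]},{"grip":2,"dp":[0,-4.3,-30],"rotation":[0,0,0]}]'
python3 -m creep '[{"grip":2,"dp":[0,-1.4,-9.5],"rotation":[0,0,0]},{"grip":2,"dp":[0,-1.4,-9.5],"rotation":[0,0,0]},{"grip":2,"dp":[3,-1.4,-9.5],"rotation":[0,0,0]},{"grip":2,"dp":[6,-1.4,-9.5],"rotation":[0,0,0]},{"grip":2,"dp":[6,-1.4,-9.5],"rotation":[0,0,0]}]'
python3 -c "
from h import *
goal([.4892,.3657,.04],-.245)
c=bot.get_calibration('wrist');p,d=bot.read_camera('wrist'); cv2.imwrite('pics/w6.png',p[...,::-1]); np.savez('pics/w6.npz',d=d,**c)
"
```

```text
time: 5.77
tool_pos: [0.4786, 0.2598, 0.2634]
tcp_rot: [1.383, 1.086, -1.387]
wrist_force: [1.2, -0.4, -0.4]
width: 0.342
time: 6.18
tool_pos: [0.4839, 0.3519, 0.1963]
tcp_rot: [1.37, 1.088, -1.397]
wrist_force: [-1.4, -1.4, -2.1]
width: 0.345
t 6.1833 pos [0.4839 0.3519 0.1963] F [-1.43 -1.38 -2.06] w 0.345 q [0.59 0.16 1.82 0.   1.18 0.83]
dp [15.61  0.35 -1.63] rot [0.006 0.011 0.011]
```

View pics/w6.png

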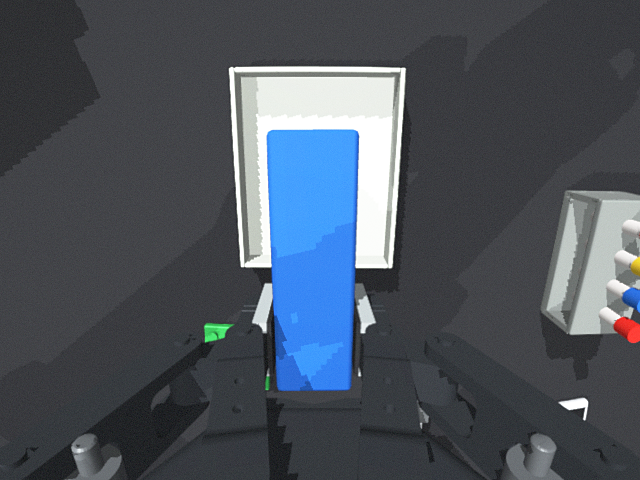

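```bash
python3 -m creep '[{"grip":2,"dp":[3,0,-0.8],"rotation":[0,0,0]},{"grip":2,"dp":[6,0,-0.8],"rotation":[0,0,0]},{"grip":2,"dp":[9,0,-0.8],"rotation":[0,0,0]},{"grip":2,"dp":[12,0,-0.8],"rotation":[0,0,0]},{"grip":2,"dp":[12,0,-0.8],"rotation":[0,0,0]}]'
python3 -m creep '[{"grip":2,"dp":[0,0,0],"rotation":[0,0,0]}]'
python3 -c "
from h import *
goal([.4892,.3657,.038],-.245)
c=bot.get_calibration('wrist');p,d=bot.read_camera('wrist'); cv2.imwrite('pics/w7.png',p[...,::-1]); np.savez('pics/w7.npz',d=d,**c)
"
```

```text
time: 6.65
tool_pos: [0.4875, 0.3573, 0.0799]
tcp_rot: [1.377, 1.085, -1.396]
wrist_force: [-1.1, -1.3, -1.8]
width: 0.345
time: 6.73
tool_pos: [0.4903, 0.3593, 0.0846]
tcp_rot: [1.383, 1.085, -1.389]
wrist_force: [-0.1, -0.8, -0.7]
width: 0.344
t 6.7333 pos [0.4903 0.3593 0.0846] F [-0.12 -0.8  -0.66] w 0.344 q [0.59 0.29 1.89 0.   0.97 0.83]
dp [ 4.66 -0.25 -0.61] rot [0.002 0.003 0.003]
```

View pics/w7.png

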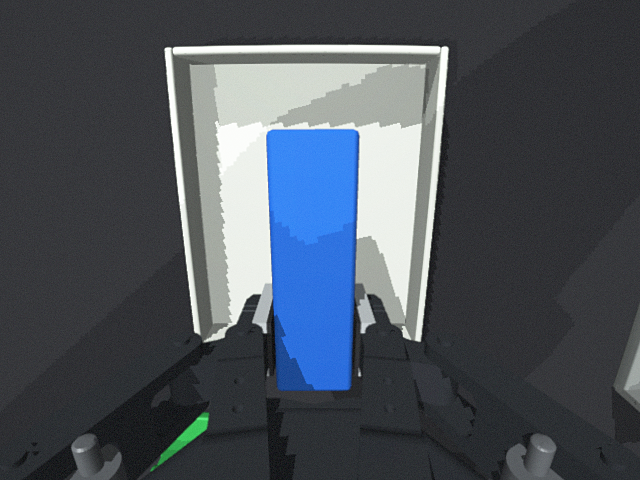

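```bash
python3 -m creep '[{"grip":2,"dp":[1,-0.2,-0.6],"rotation":[0,0,0]},{"grip":2,"dp":[2,-0.2,-0.6],"rotation":[0,0,0]},{"grip":2,"dp":[3,-0.2,-0.6],"rotation":[0,0,0]},{"grip":2,"dp":[4,-0.2,-0.6],"rotation":[0,0,0]},{"grip":2,"dp":[4.4,-0.2,-0.6],"rotation":[0,0,0]}]'
python3 -m creep '[{"grip":2,"dp":[0.2,0,0],"rotation":[0,0,0]},{"grip":2,"dp":[0.3,0,0],"rotation":[0,0,0]}]'
```

```text
time: 7.2
tool_pos: [0.4899, 0.3659, 0.0393]
tcp_rot: [1.383, 1.085, -1.388]
wrist_force: [-0.3, -0.9, -2.3]
width: 0.344
time: 7.37
tool_pos: [0.4906, 0.3663, 0.0374]
tcp_rot: [1.384, 1.085, -1.387]
wrist_force: [0.0, 0.8, -1.1]
width: 0.345
```

```bash
python3 -m creep '[{"grip":2,"dp":[0.1,0,0],"rotation":[0,0,0]},{"grip":2,"dp":[0.2,0,0],"rotation":[0,0,0]}]'
python3 -m creep '[{"grip":2.0,"dp":[0,0,0],"rotation":[0,0,0]}]'
```

```text
time: 7.53
tool_pos: [0.4914, 0.3669, 0.0366]
tcp_rot: [1.386, 1.085, -1.385]
wrist_force: [-1.0, 0.8, -0.9]
width: 0.345
time: 7.62
tool_pos: [0.4913, 0.3668, 0.0365]
tcp_rot: [1.386, 1.085, -1.385]
wrist_force: [-0.3, 0.7, -1.2]
width: 0.346
```

```bash
python3 -m creep '[{"grip":2,"dp":[0.15,0,0],"rotation":[0,0,0]},{"grip":2,"dp":[0.15,0,0],"rotation":[0,0,0]}]'
```

```text
time: 7.78
tool_pos: [0.4916, 0.3671, 0.0358]
tcp_rot: [1.386, 1.085, -1.384]
wrist_force: [-1.3, 0.0, 2.3]
width: 0.342
```

Contact with the tray floor (force rose to +2.3 N). Release, opening only to 5.5 cm to clear the tray walls.

```bash
python3 -m creep '[{"grip":3.6,"dp":[0,0,0],"rotation":[0,0,0]},{"grip":4.5,"dp":[0,0,0],"rotation":[0,0,0]},{"grip":5.5,"dp":[-0.3,0,0],"rotation":[0,0,0]},{"grip":5.5,"dp":[-0.3,0,0],"rotation":[0,0,0]},{"grip":5.5,"dp":[-0.3,0,0],"rotation":[0,0,0]}]'
python3 -c "
from h import *
goal([.4892,.3657,.038],-.245)
c=bot.get_calibration('wrist');p,d=bot.read_camera('wrist'); cv2.imwrite('pics/w8.png',p[...,::-1]); np.savez('pics/w8.npz',d=d,**c)
"
```

```text
time: 8.2
tool_pos: [0.4913, 0.3668, 0.0381]
tcp_rot: [1.386, 1.085, -1.385]
wrist_force: [-0.0, -0.4, 0.5]
width: 0.643
t 8.2 pos [0.4913 0.3668 0.0381] F [-0.01 -0.4   0.51] w 0.643 q [0.6  0.35 1.91 0.   0.88 0.84]
dp [ 0.01 -0.17  0.16] rot [ 0.003 -0.    -0.   ]
```

View pics/w8.png

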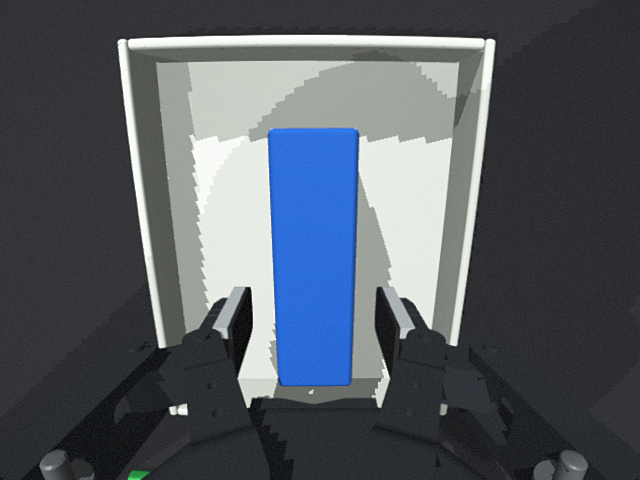

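```bash
python3 -m creep '[{"grip":5.5,"dp":[-3,0,0],"rotation":[0,0,0]},{"grip":5.5,"dp":[-7,0,0],"rotation":[0,0,0]},{"grip":5.5,"dp":[-11,0,0],"rotation":[0,0,0]},{"grip":5.5,"dp":[-15,0,0],"rotation":[0,0,0]},{"grip":4,"dp":[-19,0,0],"rotation":[0,0,0]}]'
python3 -m creep '[{"grip":2,"dp":[-2,0,0],"rotation":[0,0,0]}]'
python3 -c "
from h import *
goal([.4715,-.072,.24],-.285-np.pi/2)
c=bot.get_calibration('top');p,d=bot.read_camera('top'); cv2.imwrite('pics/t2.png',cv2.resize(p[210:330,100:440],(800,282))[...,::-1])
W=cloud(c,d);m=(W[...,2]>0.045)&(W[...,2]<.06)&(abs(W[...,1]-.39)<.08)&(abs(W[...,0]-.49)<.06); P=W[m]; print(cv2.minAreaRect((P[:,:2]*1000).astype(np.float32)),np.median(P[:,2]))
"
```

```text
time: 8.67
tool_pos: [0.4906, 0.3664, 0.2294]
tcp_rot: [1.385, 1.085, -1.386]
wrist_force: [0.9, 0.3, -0.5]
width: 0.519
time: 8.75
tool_pos: [0.4929, 0.368, 0.2543]
tcp_rot: [1.392, 1.084, -1.378]
wrist_force: [0.3, 0.5, -0.2]
width: 0.372
t 8.75 pos [0.4929 0.368  0.2543] F [ 0.31  0.48 -0.15] w 0.372 q [0.6  0.14 1.73 0.   1.26 0.84]
dp [ 1.21  8.46 43.24] rot [ 1.614e+00 -9.000e-03  1.000e-03]
((494.3668518066406, 381.2239990234375), (80.35907745361328, 30.140827178955078), 76.30340576171875) 0.05150467594587742
```

View pics/t2.png

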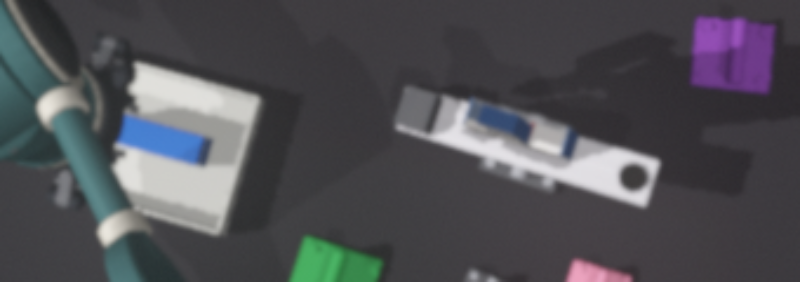

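```bash
python3 -m creep '[{"grip":0,"dp":[0,2,10],"rotation":[0.62,0,0]},{"grip":0,"dp":[0,4.2,21],"rotation":[0.62,0,0]},{"grip":0,"dp":[0,4.2,21],"rotation":[0.62,0,0]},{"grip":0,"dp":[0,4.2,21],"rotation":[0.62,0,0]},{"grip":0,"dp":[0,4.2,21],"rotation":[0.62,0,0]}]'
python3 -c "
from h import *
goal([.4715,-.072,.24],-.285-np.pi/2)
c=bot.get_calibration('scene');p,d=bot.read_camera('scene'); cv2.imwrite('pics/s2.png',cv2.resize(p[180:280,220:370],(800,533),interpolation=cv2.INTER_CUBIC)[...,::-1])
"
```

```text
time: 9.22
tool_pos: [0.481, 0.1569, 0.2473]
tcp_rot: [1.813, 0.665, -1.814]
wrist_force: [-0.3, 0.5, 0.6]
width: 0.001
t 9.2167 pos [0.481  0.1569 0.2473] F [-0.25  0.48  0.63] w 0.001 q [ 0.27 -0.06  1.96 -0.    1.25  1.13]
dp [ 0.73 16.84 15.53] rot [ 0.989  0.    -0.   ]
```

View pics/s2.png

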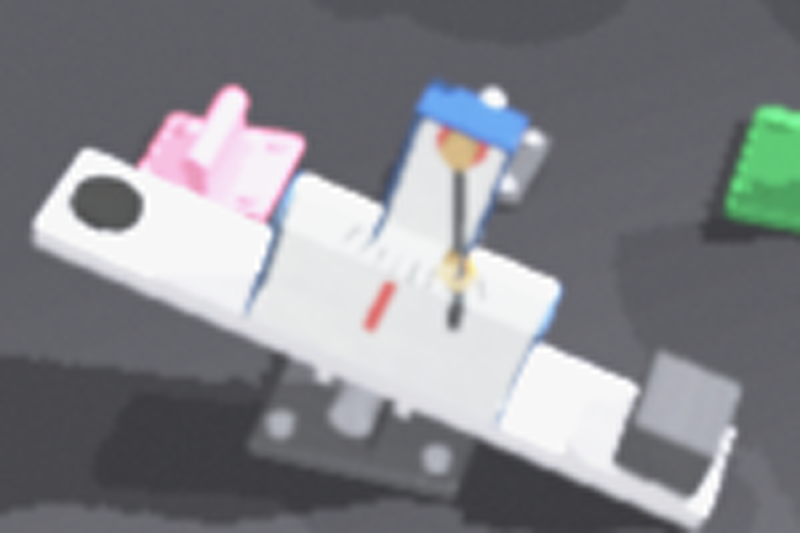

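```bash
python3 -m creep '[{"grip":0,"dp":[0,17.5,16.2],"rotation":[0.6,0,0]},{"grip":0,"dp":[0,17.5,16.2],"rotation":[0.6,0,0]},{"grip":0,"dp":[0,17.5,16.2],"rotation":[0.6,0,0]},{"grip":0,"dp":[0,17.5,16.2],"rotation":[0.6,0,0]},{"grip":0,"dp":[0,17.5,16.2],"rotation":[0.6,0,0]}]'
cat >> h.py <<'E'
PSI=-.285
GX=np.array([np.cos(PSI),np.sin(PSI),0]); GY=np.array([-np.sin(PSI),np.cos(PSI),0])
def tips(piv,a,m,x0=0.0):
    """piv: pivot world; a: rocked angle (beam tilt = a-.278 about GX); m: mark. returns pointer tip root, tongue, mark tip root, tongue"""
    v=R.from_rotvec(GX*(a-m)).apply([0,0,-1.])  # when a==m mark hangs vertical
    pt=piv+.075*np.array([0,0,-1.]); mk=piv+.075*v
    return [piv,pt,pt+GX*.014,mk,mk+GX*.020]
E
python3 - <<'E'
from h import *
goal([.4715,-.072,.24],-.285-np.pi/2)
# pivot guess: pad->gauge geometry
pad=np.array([.4715,-.072,.0795])
t=-.278
Rg=R.from_rotvec(GX*t)
O=pad-Rg.apply(-.112*GY+np.array([0,0,.014]))  # pad top ~14mm above underside
print('O',O.round(4), 'expect z ~ .036/..')
piv=O+Rg.apply([0,0,.108]); print('piv',piv.round(4))
c=bot.get_calibration('scene')
f=lambda uv:(uv-np.array([220,180]))*800/150
for m in (.28,.32,.36,.40,.44): print(m,f(proj(c,tips(piv,0,m))).round(0).tolist())
E
```

```text
time: 9.68
tool_pos: [0.4733, -0.0512, 0.2476]
tcp_rot: [2.168, 0.113, -2.168]
wrist_force: [0.8, -0.7, -0.3]
width: -0.003
t 9.6833 pos [ 0.4733 -0.0512  0.2476] F [ 0.85 -0.69 -0.32] w -0.003 q [-0.16 -0.12  2.01  0.    1.25  1.31]
dp [0.76 2.05 0.39] rot [ 0.389 -0.     0.   ]
O [0.5007 0.0277 0.0353] expect z ~ .036/..
piv [0.509  0.0561 0.1392]
0.28 [[464.0, 132.0], [461.0, 299.0], [450.0, 325.0], [406.0, 282.0], [389.0, 318.0]]
0.32 [[464.0, 132.0], [461.0, 299.0], [450.0, 325.0], [398.0, 278.0], [381.0, 315.0]]
0.36 [[464.0, 132.0], [461.0, 299.0], [450.0, 325.0], [390.0, 275.0], [373.0, 311.0]]
0.4 [[464.0, 132.0], [461.0, 299.0], [450.0, 325.0], [383.0, 271.0], [365.0, 307.0]]
0.44 [[464.0, 132.0], [461.0, 299.0], [450.0, 325.0], [375.0, 267.0], [358.0, 303.0]]
```

```bash
python3 -m creep '[{"grip":0,"dp":[0,2,0.4],"rotation":[0.389,0,0]},{"grip":0,"dp":[0,2,0.4],"rotation":[0.389,0,0]},{"grip":0,"dp":[0,2,0.4],"rotation":[0.389,0,0]},{"grip":0,"dp":[3,2,0.4],"rotation":[0.389,0,0]},{"grip":0,"dp":[6,2,0.4],"rotation":[0.389,0,0]}]'
python3 -m creep '[{"grip":0,"dp":[2,0,0],"rotation":[0,0,0]}]'
python3 -m creep '[{"grip":0,"dp":[0,0,0],"rotation":[0,0,0]}]'
python3 -c "
from h import *
goal([.4715,-.072,.095],-.285-np.pi/2)
c=bot.get_calibration('wrist');p,d=bot.read_camera('wrist'); cv2.imwrite('pics/w10.png',p[...,::-1]); np.savez('pics/w10.npz',d=d,**c)
"
```

```text
time: 10.1
tool_pos: [0.4741, -0.0707, 0.1892]
tcp_rot: [-2.077, 0.294, 2.064]
wrist_force: [0.9, -0.3, -1.0]
width: -0.002
time: 10.18
tool_pos: [0.4709, -0.0698, 0.1654]
tcp_rot: [-2.069, 0.292, 2.073]
wrist_force: [0.1, 1.1, -0.6]
width: -0.003
time: 10.27
tool_pos: [0.468, -0.0691, 0.1625]
tcp_rot: [-2.061, 0.291, 2.081]
wrist_force: [-1.7, 0.3, 0.2]
width: -0.001
t 10.2667 pos [ 0.468  -0.0691  0.1625] F [-1.66  0.32  0.22] w -0.001 q [-0.2  -0.05  2.11  0.    1.09  1.65]
dp [ 6.75  0.18 -0.48] rot [ 0.005  0.01  -0.001]
```

View pics/w10.png

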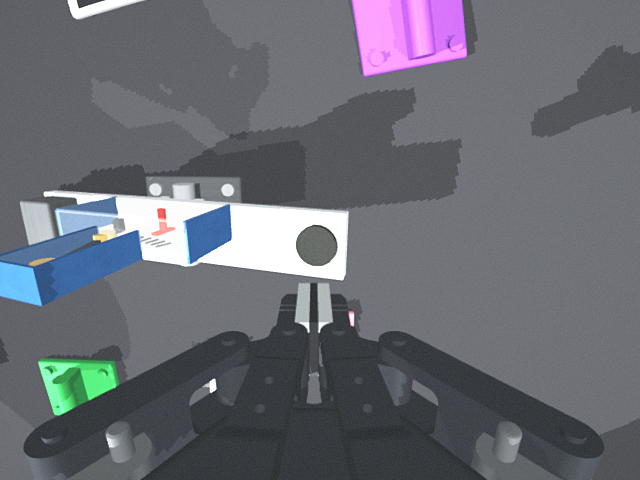

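```bash
python3 -m creep '[{"grip":0,"dp":[2,0.1,-0.2],"rotation":[0,0,0]},{"grip":0,"dp":[4,0.1,-0.2],"rotation":[0,0,0]},{"grip":0,"dp":[5,0.1,-0.2],"rotation":[0,0,0]},{"grip":0,"dp":[5,0.1,-0.2],"rotation":[0,0,0]},{"grip":0,"dp":[5,0.1,-0.2],"rotation":[0,0,0]}]'
python3 -c "
from h import *
goal([.4715,-.072,.0935],-.285-np.pi/2)
c=bot.get_calibration('wrist');p,d=bot.read_camera('wrist'); cv2.imwrite('pics/w11.png',p[...,::-1]); np.savez('pics/w11.npz',d=d,**c)
"
```

```text
time: 10.73
tool_pos: [0.4741, -0.0714, 0.1185]
tcp_rot: [-2.072, 0.292, 2.071]
wrist_force: [0.3, -0.5, 0.5]
width: 0.0
t 10.7333 pos [ 0.4741 -0.0714  0.1185] F [ 0.31 -0.51  0.54] w 0.0 q [-0.2   0.01  2.14  0.    0.99  1.65]
dp [2.5  0.12 0.23] rot [ 0.005 -0.     0.   ]
```

View pics/w11.png

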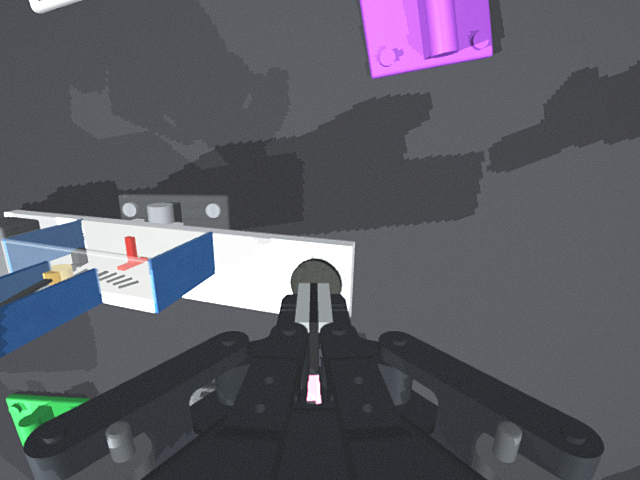

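Fingers sit above the pad (pad centre ~(316,278) vs. tips (313,285)). Descend gently onto it, then rock it.

```bash
python3 -m creep '[{"grip":0,"dp":[1,0.1,0.2],"rotation":[0,0,0]},{"grip":0,"dp":[2,0.1,0.2],"rotation":[0,0,0]},{"grip":0,"dp":[2.7,0.1,0.2],"rotation":[0,0,0]},{"grip":0,"dp":[2.9,0.2,0.2],"rotation":[0,0,0]},{"grip":0,"dp":[2.9,0.2,0.2],"rotation":[0,0,0]}]'
python3 -m creep '[{"grip":0,"dp":[0.5,0.1,0],"rotation":[0,0,0]},{"grip":0,"dp":[1,0.3,0],"rotation":[0,0,0]},{"grip":0,"dp":[1.5,0.4,0],"rotation":[0,0,0]},{"grip":0,"dp":[2,0.5,0],"rotation":[0,0,0]},{"grip":0,"dp":[2.2,0.5,0],"rotation":[0,0,0]}]'
python3 -c "
from h import *
goal([.469,-.081,.0525],-.285-np.pi/2)
c=bot.get_calibration('wrist');p,d=bot.read_camera('wrist'); cv2.imwrite('pics/w12.png',p[...,::-1]); np.savez('pics/w12.npz',d=d,**c)
"
```

```text
time: 11.2
tool_pos: [0.4708, -0.0726, 0.088]
tcp_rot: [-2.07, 0.292, 2.072]
wrist_force: [0.1, 0.9, 2.0]
width: -0.003
time: 11.62
tool_pos: [0.4693, -0.0779, 0.0659]
tcp_rot: [-2.07, 0.292, 2.073]
wrist_force: [0.0, -1.1, 2.5]
width: -0.001
t 11.6167 pos [ 0.4693 -0.0779  0.0659] F [ 0.04 -1.09  2.47] w -0.001 q [-0.22  0.08  2.18 -0.    0.88  1.63]
dp [ 1.34  0.31 -0.06] rot [ 0.005  0.001 -0.   ]
```

View pics/w12.png

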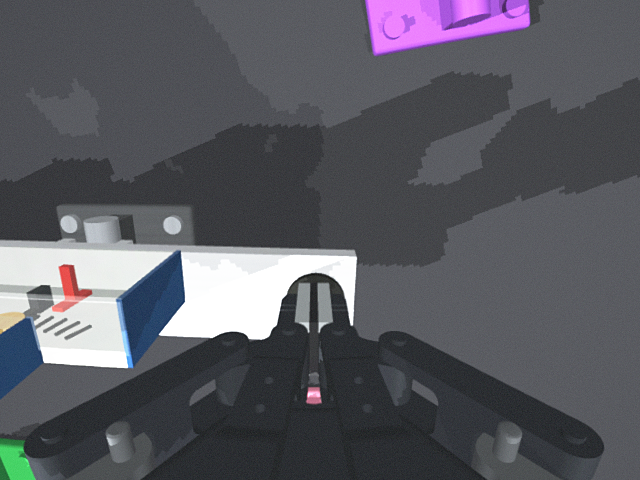

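```bash
python3 -m creep '[{"grip":0,"dp":[0.4,0.1,0],"rotation":[0,0,0]},{"grip":0,"dp":[0.8,0.1,0],"rotation":[0,0,0]},{"grip":0,"dp":[1.1,0.2,0],"rotation":[0,0,0]},{"grip":0,"dp":[1.1,0.2,0],"rotation":[0,0,0]},{"grip":0,"dp":[1.1,0.2,0],"rotation":[0,0,0]}]'
python3 -m creep '[{"grip":0,"dp":[0,0,0],"rotation":[0,0,0]},{"grip":0,"dp":[0,0,0],"rotation":[0,0,0]},{"grip":0,"dp":[0,0,0],"rotation":[0,0,0]},{"grip":0,"dp":[0,0,0],"rotation":[0,0,0]},{"grip":0,"dp":[0,0,0],"rotation":[0,0,0]}]'
python3 -m creep '[{"grip":0,"dp":[0,0,0],"rotation":[0,0,0]},{"grip":0,"dp":[0,0,0],"rotation":[0,0,0]},{"grip":0,"dp":[0,0,0],"rotation":[0,0,0]},{"grip":0,"dp":[0,0,0],"rotation":[0,0,0]},{"grip":0,"dp":[0,0,0],"rotation":[0,0,0]}]'
python3 -c "
from h import *
goal([.469,-.081,.0525],-.285-np.pi/2)
c=bot.get_calibration('wrist');p,d=bot.read_camera('wrist'); cv2.imwrite('pics/w13.png',p[...,::-1]); np.savez('pics/w13.npz',d=d,**c)
for n,(x,y,w,h) in dict(scene=(220,180,150,100),top=(240,220,160,90)).items():
  p,d=bot.read_camera(n); cv2.imwrite(f'pics/{n}13.png',cv2.resize(p[y:y+h,x:x+w],None,fx=800/w,fy=800/w,interpolation=cv2.INTER_CUBIC)[...,::-1]); np.savez(f'pics/{n}13.npz',p=p,d=d)
"
```

```text
time: 12.08
tool_pos: [0.4691, -0.0796, 0.0555]
tcp_rot: [-2.071, 0.292, 2.072]
wrist_force: [0.2, -0.3, 3.1]
width: 0.002
time: 12.5
tool_pos: [0.4693, -0.0796, 0.0559]
tcp_rot: [-2.072, 0.292, 2.071]
wrist_force: [-0.4, -0.6, 2.1]
width: -0.0
time: 12.92
tool_pos: [0.4693, -0.0796, 0.0558]
tcp_rot: [-2.071, 0.292, 2.071]
wrist_force: [-1.2, -0.3, 2.5]
width: -0.001
t 12.9167 pos [ 0.4693 -0.0796  0.0558] F [-1.16 -0.33  2.51] w -0.001 q [-0.22  0.09  2.19 -0.    0.86  1.63]
dp [ 0.33  0.14 -0.01] rot [ 0.005  0.    -0.   ]
```

View pics/w13.png

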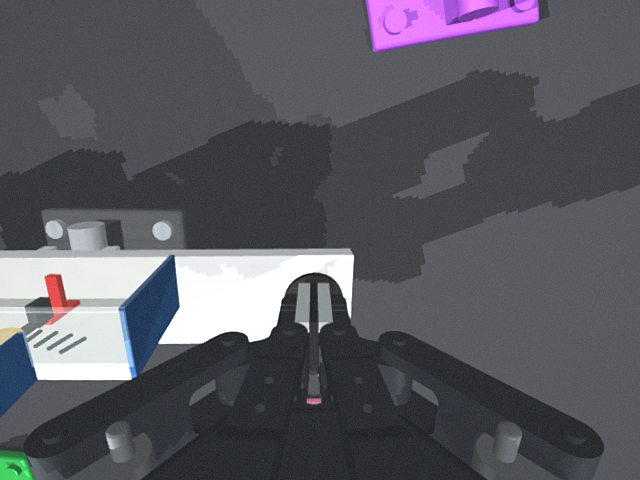

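View pics/scene13.png

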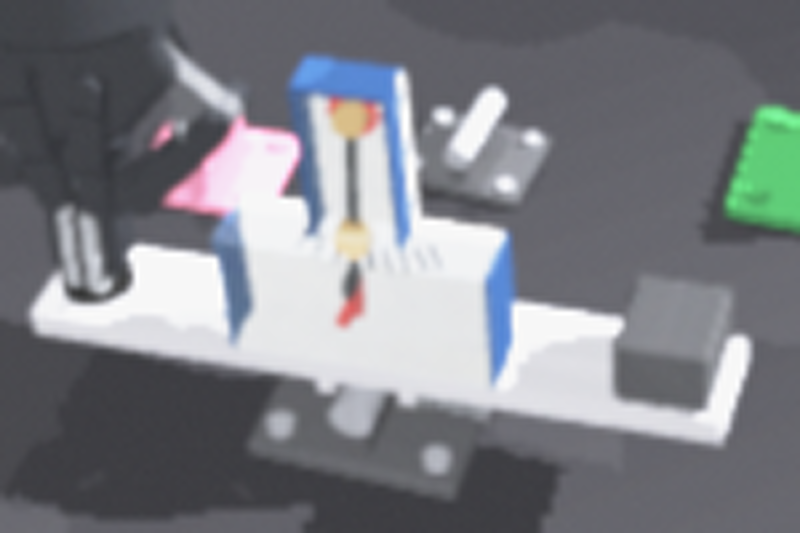

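View pics/top13.png

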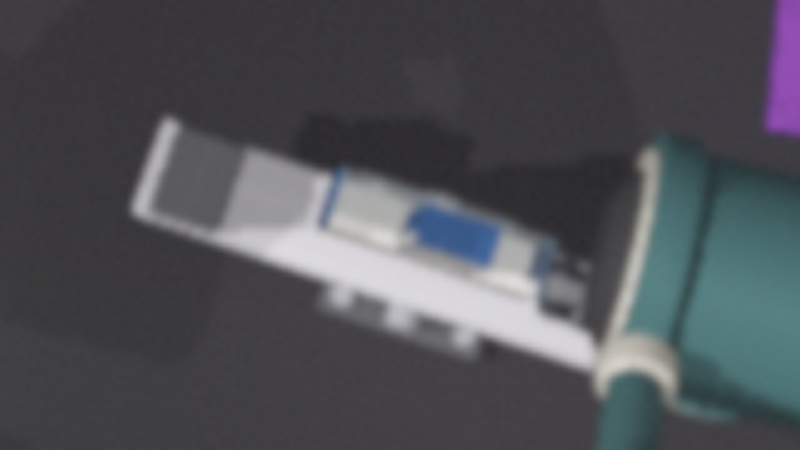

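Run:
```python
from h import *
im=cv2.imread('pics/w13.png'); cv2.imwrite('pics/w13z.png',cv2.resize(im[250:400,0:200],(800,600),interpolation=cv2.INTER_CUBIC))
z=np.load('pics/w13.npz'); c={k:z[k] for k in z}; W=cloud(c,z['d'])
for uv in [(53,278),(58,300),(62,306),(38,298),(30,298),(40,315),(48,300)]: print(uv,W[uv[1],uv[0]].round(4), 'gx,gy:',(W[uv[1],uv[0]]@GX).round(4),(W[uv[1],uv[0]]@GY).round(4))
```

```text
(53, 278) [0.5184 0.0066 0.0704] gx,gy: 0.4956 0.1521
(58, 300) [ 0.5145 -0.0085  0.0889] gx,gy: 0.4962 0.1365
(62, 306) [ 0.5132 -0.0118  0.0921] gx,gy: 0.4958 0.1329
(38, 298) [ 0.5166 -0.0009  0.0876] gx,gy: 0.4961 0.1444
(30, 298) [0.5172 0.0027 0.0869] gx,gy: 0.4956 0.148
(40, 315) [ 0.5129 -0.0055  0.0944] gx,gy: 0.4938 0.139
(48, 300) [ 0.5154 -0.0051  0.0888] gx,gy: 0.496 0.14
```

View pics/w13z.png

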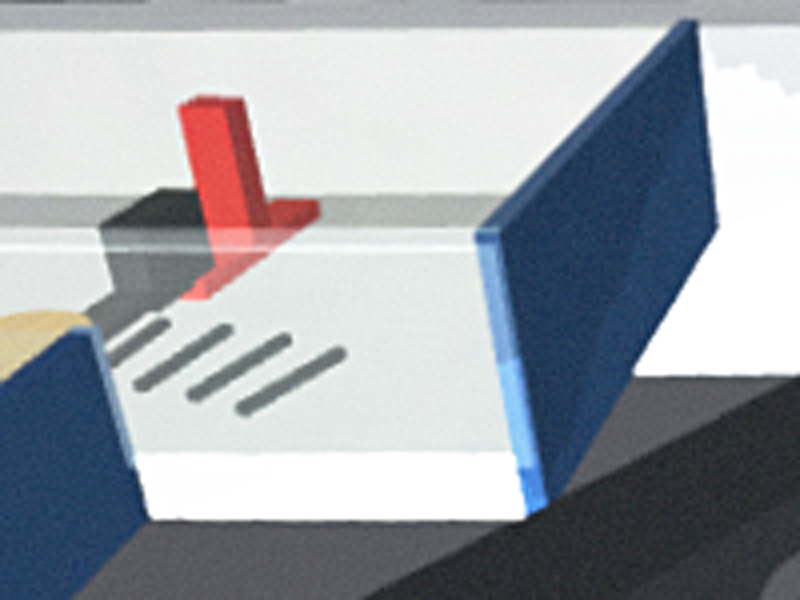

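```bash
cat >> h.py <<'E'
O0=np.array([.5007,.0277,.036])
def piv(tilt): return O0+R.from_rotvec(GX*tilt).apply([0,0,.108])
E
python3 - <<'E'
from h import *
z=np.load('pics/w13.npz'); cw={k:z[k] for k in z}; cs=bot.get_calibration('scene')
fs=lambda uv:(uv-np.array([220,180]))*800/150
fw=lambda uv:(uv-np.array([0,250]))*4
iw=cv2.imread('pics/w13z.png'); isc=cv2.imread('pics/scene13.png')
p=piv(.08)
for f,c,im,n in((fw,cw,iw,'a'),(fs,cs,isc,'b')):
    for e,col in((-.04,(255,0,0)),(0,(0,200,0)),(.04,(255,0,255))):
        q=f(proj(c,tips(p,.36+e,.36))); print(n,e,q.round(0).tolist())
        cv2.line(im,q[3].astype(int),q[4].astype(int),col,1)
    cv2.line(im,q[0].astype(int),q[1].astype(int),(0,255,255),1);cv2.line(im,q[1].astype(int),q[2].astype(int),(0,255,255),1)
    cv2.imwrite(f'pics/ov_{n}.png',im)
E
```

```text
a -0.04 [[-575.0, 973.0], [213.0, 318.0], [181.0, 190.0], [240.0, 319.0], [195.0, 133.0]]
a 0 [[-575.0, 973.0], [213.0, 318.0], [181.0, 190.0], [213.0, 318.0], [167.0, 132.0]]
a 0.04 [[-575.0, 973.0], [213.0, 318.0], [181.0, 190.0], [185.0, 317.0], [137.0, 132.0]]
b -0.04 [[354.0, 101.0], [359.0, 269.0], [346.0, 294.0], [351.0, 267.0], [333.0, 303.0]]
b 0 [[354.0, 101.0], [359.0, 269.0], [346.0, 294.0], [359.0, 269.0], [341.0, 305.0]]
b 0.04 [[354.0, 101.0], [359.0, 269.0], [346.0, 294.0], [367.0, 270.0], [349.0, 307.0]]
```

View pics/ov_a.png

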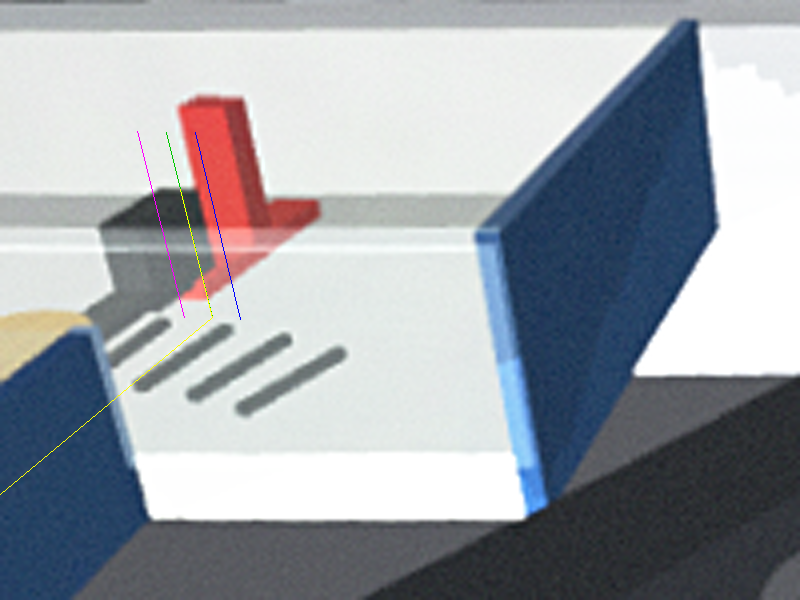

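View pics/ov_b.png

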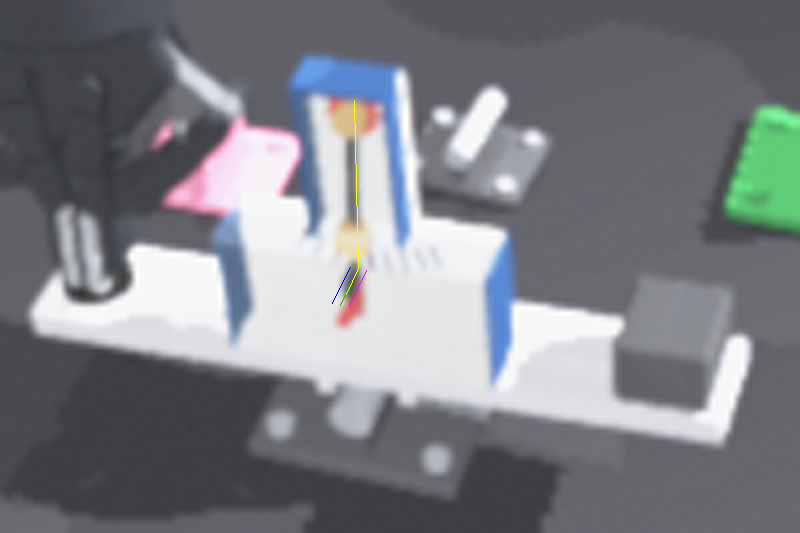

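Run:
```python
from h import *
im=cv2.imread('pics/w13.png')[268:328,15:85]; im=cv2.resize(im,(700,600),interpolation=cv2.INTER_LANCZOS4); im=(255*(im/255.)**.5).astype(np.uint8)
cv2.imwrite('pics/zz.png',im)
p=np.load('pics/scene13.npz')['p'][...,::-1][215:250,265:305]; cv2.imwrite('pics/zs.png',cv2.resize(p,(680,595),interpolation=cv2.INTER_CUBIC))
```

```text
(no output)
```

View pics/zz.png

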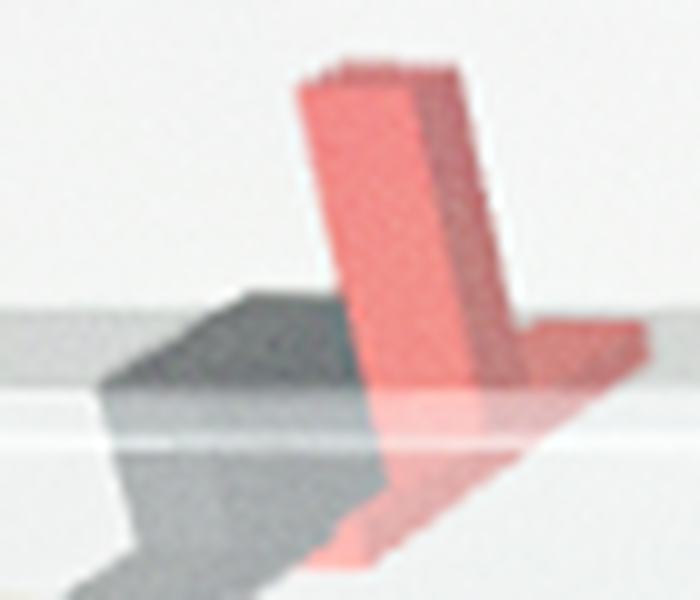

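View pics/zs.png

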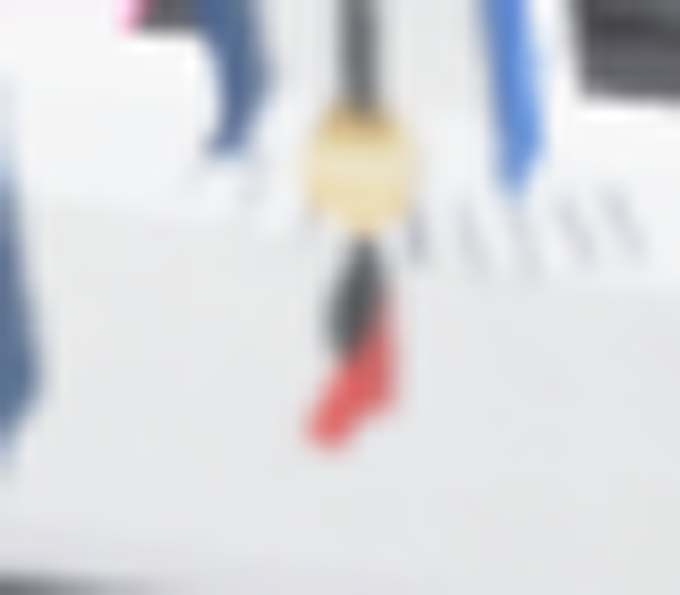

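Run:
```python
from h import *
im=cv2.imread('pics/w12.png')[255:325,15:95]; im=cv2.resize(im,(800,700),interpolation=cv2.INTER_LANCZOS4)[:600]; im=(255*(im/255.)**.5).astype(np.uint8)
cv2.imwrite('pics/zz12.png',im)
z=np.load('pics/w13.npz'); c={k:z[k] for k in z}
p=piv(.08)
def pl(px,dx):
    o,d=ray(c,px); s=((p@GX+dx)-o@GX)/(d@GX); P=o+s*d; return np.array([P@GY,P[2]])*1000
for n,q,dx in (('blk TL',(100,385),.014),('blk BL',(250,290),.014),('red TL',(300,88),.02),('red TR',(410,88),.02),('red BR',(460,62),.02),('red BL',(340,62),.02)):
    print(n,pl(np.array(q)/10+[15,268],dx).round(1))
print('piv gy',p@GY*1000,'tip z',p[2]*1000-75)
```

```text
blk TL [160.9  76.3]
blk BL [161.1  68.4]
red TL [162.   62.7]
red TR [157.4  62.5]
red BR [157.2  59.8]
red BL [162.3  60. ]
piv gy 158.7273766934931 tip z 68.65458428068288
```

View pics/zz12.png

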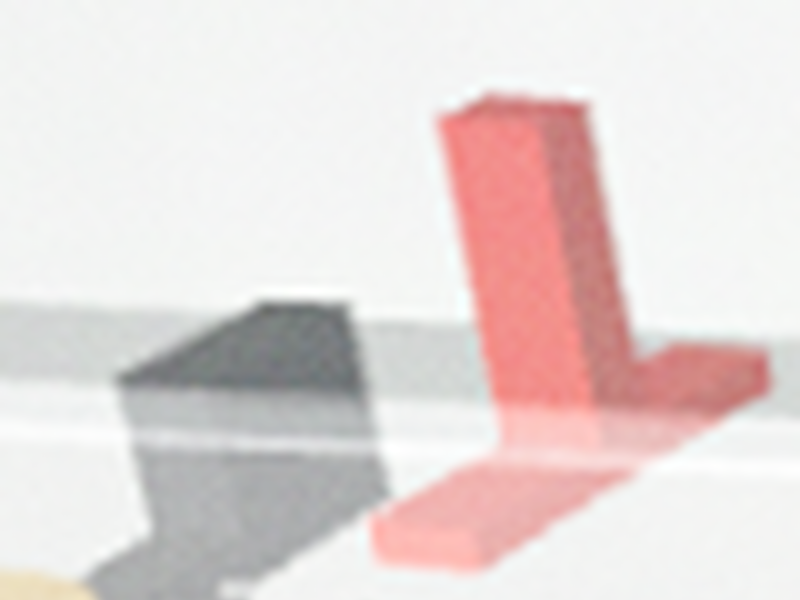

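```bash
python3 -m creep '[{"grip":0,"dp":[0,0,0],"rotation":[0,0,0]},{"grip":0,"dp":[0,0,0],"rotation":[0,0,0]},{"grip":0,"dp":[0,0,0],"rotation":[0,0,0]},{"grip":0,"dp":[0,0,0],"rotation":[0,0,0]},{"grip":0,"dp":[0,0,0],"rotation":[0,0,0]}]'
python3 -m creep '[{"grip":0,"dp":[0,0,0],"rotation":[0,0,0]},{"grip":0,"dp":[0,0,0],"rotation":[0,0,0]},{"grip":0,"dp":[0,0,0],"rotation":[0,0,0]},{"grip":0,"dp":[0,0,0],"rotation":[0,0,0]},{"grip":0,"dp":[0,0,0],"rotation":[0,0,0]}]'
python3 -c "
from h import *
a,_=bot.read_camera('wrist'); s,_=bot.read_camera('scene')
im=cv2.resize(a[268:328,15:85],(350,300),interpolation=cv2.INTER_LANCZOS4)
s=cv2.resize(s,(400,300)); cv2.imwrite('pics/fin.png',np.hstack([im,s])[...,::-1])
b=cv2.imread('pics/w13.png')[...,::-1]; print(np.abs(a[268:328,15:85].astype(int)-b[268:328,15:85]).mean())
"
```

```text
time: 13.48
tool_pos: [0.4693, -0.0796, 0.0558]
tcp_rot: [-2.071, 0.292, 2.071]
wrist_force: [-0.8, 1.0, 3.5]
width: -0.003
time: 13.9
tool_pos: [0.4692, -0.0796, 0.0558]
tcp_rot: [-2.071, 0.292, 2.071]
wrist_force: [-0.1, 0.1, 1.8]
width: 0.003
2.2385714285714284
```

View pics/fin.png

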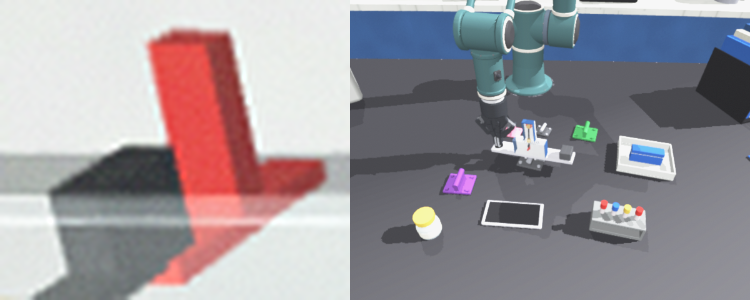

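```bash
python3 -c "
from workcell import bot
print(bot.finish_job())"
```

```text
the job is handed in; nothing more can be done
None
```

The job is handed in at about 14 s of the 64 s; it reports no verdict, so what follows is my own last checks.

- **Slide box:** I slid it out from under the raised end, set it in the tray and let go. It stands upright with its top about 51 mm above the bench, against about 52.5 mm expected.
- **Gauge:** I pressed the push pad down with closed fingers, moving outward with its arc. The wrist camera puts the pointer tongue about 0.6 mm from the mark tongue, with 3.5 mm allowed. The scene camera agreed roughly.
- **Holding:** The picture had not changed a second later, so the pointer is still. The push on the pad read about 2 to 3.5 N. By my tilt estimate both beam ends are well off the bench.
- **Bystanders:** The jar, phone and tube rack look unmoved in the last picture. I did not measure them.

The contact forces between gauge, stud and fingers could not be read directly; I judged them from the wrist force and the pictures. No check failed or disagreed.

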